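# Stand the tall lens on the rotary stage

## Task

Put the tall top-heavy lens (narrow neck, wide barrel on top) on the round stage of the metal breadboard for measurement. Keep it upright all the way, lower it onto the stage before letting go, and leave it standing with its whole foot on the round stage top. Do not knock over the short lens or the slim tube standing nearby.

Things in the scene. Friction and masses are not known exactly. Their poses are not given: they have to be found in the camera images.
- tall_lens_mid (a point): Half-way up the axis (z up) of the tall lens, 90 mm above its underside; loose, 180 mm tall, 0.34-0.53 kg. From below: foot disc dia 38 x 8; neck dia 28 to 85 mm; cone to 100; heavy silver barrel dia 48 from 100 to 180, dark glass on top. Its centre of mass is 28 mm above this point: it falls if tilted 9 degrees and swings if held by the neck. Hold the barrel from above, 55 mm above this point.
- stage_top (a point): Centre of the round stage's flat top, on the surface, z up, 48 mm above the bench. Black square base 90 x 90 x 22 mm, on it a silver round table dia 70 x 14 mm; fixed on a metal breadboard 12 mm thick. A twin with a square top (64 x 64 mm, same height) beside it is not the one meant. Two black pillars at the board's corners reach 63 mm over the bench.
- short_lens_mid (a point): Point half-way up the axis of the short lens, 42.5 mm above its underside: a plain silver and black cylinder 48 mm in diameter and 85 mm tall with a dark glass front on top, standing loose on the bench. To be left standing.
- slim_tube_mid (a point): Point half-way up the axis of the slim tube, 60 mm above its underside: a silver tube 28 mm in diameter and 120 mm tall on a foot disc of 48 mm, standing loose on the bench. To be left standing.

How it is judged:
On the way:
1. the tall lens is lowered upright (within 11 degrees) onto the round stage while still held (its foot within 10 mm of the stage top and its axis within 16 mm of the stage's centre) (contact force between tall_lens and the fingers above 0.5 N and horizontal distance between tall_lens_mid and stage_top below 0.016 m and z of tall_lens_mid in the frame of stage_top below 0.1 m and angle between tall_lens_mid's own z axis and vertical below 0.2 rad), for 0.05 s.
At the end, for the whole second after the job is handed in: The tall lens stands at rest, let go, on the round stage, upright (within about 6 degrees) with its foot on the stage top (within 5 mm in height) and its axis within 16 mm of the stage's centre, so that the whole foot is on the stage (horizontal distance between tall_lens_mid and stage_top below 0.016 m and z of tall_lens_mid in the frame of stage_top between 0.085 and 0.095 m and angle between tall_lens_mid's own z axis and vertical below 0.1 rad and linear speed of tall_lens below 0.02 m/s); the robot touches nothing.
It fails at once if the tall lens is tilted by more than 30 degrees or falls over (angle between tall_lens_mid's own z axis and vertical above 0.52 rad).
It fails at once if the short lens is knocked over (angle between short_lens_mid's own z axis and vertical above 0.52 rad).
It fails at once if the slim tube is knocked over (angle between slim_tube_mid's own z axis and vertical above 0.52 rad).
It also fails if it takes over 54 s, if anything falls off the work surface, if the arm or the gripper's body presses on something with over 40 N, if the wrist force passes 120 N, or if a joint passes its speed limit or range.

## Robot

A 7-joint arm with a two-finger parallel gripper is mounted at the origin on the work surface. World frame = base frame: x ahead of the robot, y to its left, z up, the work surface at z = 0. Lengths are in m, angles in rad, forces in N, time in s.
With the tool pointing down it reaches from about 0.425 to 0.8 m from the base axis. Payload 8.3 kg.
Tool frame: the origin (TCP) lies midway between the tips of the shut fingers; the grasp point (between the pads) lies 19 mm behind it (env.pinch_z is the distance from the TCP to the grasp point, in m); z points along the fingers, y is the direction in which the jaws open and shut (so a half turn about z gives the same grasp; the last joint's range is limited). The gripper opens to 85 mm and grips with 20 to 120 N. Pads are 22 mm wide; open, the fingers measure 114 mm over their backs; the gripper's body (76 mm by 85 mm) begins 54 mm behind the grasp point. The pads swing forward as they close: fully open they stand 13 mm farther back than shut.
Start: joints at [1.256, 0.383, 0.016, 1.37, -0.006, 1.388, -0.046], TCP at [0.156, -0.605, 0.231] pointing down, gripper open.
Joint ranges: [-2.95, 2.95], [-0.25, 2.06], [-1.52, 1.56], [0.18, 2.33], [-1.44, 4.58], [0.02, 2.06], [-3.01, 3.01]. Speed limits (rad/s): [2.39, 2.39, 3.01, 3.01, 3.14, 3.14, 3.14].

## Interface

Orientations are given as a unit quaternion [w, x, y, z].
In Python, from workcell import env gives the robot as it stands.
- The arm moves only by the tool play_rows, never from a script. Its argument "steps" is a list of rows, each a list of 4 numbers: the shift along the tool's x, y, z in mm, then the turn about the tool's z in degrees. In form: [[tx, ty, tz, yaw], ...]. A call has exactly 5 rows; each row is the pose to reach, as a shift and turn from the pose commanded when the call began, along the tool's axes at that moment; what a row does not reach only later rows make up. A row lasts 1/10 s, in which the tool goes at most 50 mm and 8.59 degrees, less where a joint would pass 70% of its speed; a pose out of reach is approached as far as the arm can. A call with a gripper value outside its range is refused whole. "claw" is the gripper command: -1 is shut, 1 is fully open, values between are in proportion, set as the call begins (left out, the last holds). The fingers move at their own pace and stop on an object; the grip force is fixed at half the most. Time passes only in rows, so rows that repeat a pose let the fingers close, or fill a call up. It gives the time, the measured TCP pose, the force and the opening at its end, in the units of the state.
- env.read_state(): the state, without advancing time (a new reading comes with each control period).
- env.snapshot(name): name is "side" or "top" or "wrist"; returns a dict with "image" (400x640x3 uint8, red, green, blue), "depth" (400x640 float32, m along the optical axis (not along the pixel's ray), 0 where there is no reading), "fov_y" (degrees; the focal length in pixels is half the picture's height over the tangent of half this angle, whatever the lens; pixels are square), "cx", "cy" (the principal point, pixels), "eye" and "orientation" of the camera in the world. Camera axes: x right, y down, z forward; pixel columns grow to the right and rows downward; lengths in m; the calibration is good to about 2 mm. A picture is of the moment at which its call begins.
- env.close_job(): hands the job in, once; it reports no verdict.
The state is a dict: "time_s": time; "joint_positions": joint angles; "qvel": joint speeds; "effort": joint torques, N m; "eef_pos": TCP position; "orientation": TCP orientation; "contact_force": force on the tool from outside, world axes, zero at the start; "moment": the same for the moment, N m; "opening": opening from 0.0 (shut) to 1.0 (fully open).
Only numpy, scipy, OpenCV 4.12 (cv2) and the standard library are available. Lean on these libraries where they do the work, as an engineer would, in place of code of your own. Each camera call takes 0.05 s, during which the arm holds its last target.

## Working session

There is one attempt and no reset: what is moved stays moved. The work goes in short steps, Python scripts to look and compute and a tool call to move; the robot and the scene stay as the last step left them, time stands still between calls to the robot, and variables do not carry over. Pictures are saved under pics/ and viewed, and the job is handed in when it is done.

Besides the shell and the picture viewer there is one more tool, called after "Request:" by a JSON object that holds its "name" and its "arguments". play_rows: Moves the arm, as the interface text tells. Its arguments: {"type":"object","properties":{"steps":{"type":"array"},"claw":{"type":"number"}},"required":["steps"]}

```bash
mkdir -p pics; python3 - <<'E'
from workcell import env
import cv2,numpy as np
s=env.read_state();print({k:np.round(v,3).tolist() for k,v in s.items()}, env.pinch_z)
for n in ["side","top"]:
    d=env.snapshot(n);cv2.imwrite(f"pics/{n}0.png",d["image"][:,:,::-1]);np.savez(f"{n}0.npz",**d)
    print(n,d["fov_y"],d["cx"],d["cy"],d["eye"],d["orientation"],d.keys(),(d["depth"]>0).mean())
E
```

```text
{'time_s': 0.0, 'joint_positions': [1.256, 0.384, 0.016, 1.371, -0.006, 1.388, -0.046], 'qvel': [0.001, 0.001, -0.0, 0.001, 0.0, -0.0, -0.002], 'effort': [-0.0, -62.76, 0.844, -37.182, 0.016, 0.014, 0.0], 'eef_pos': [0.156, -0.605, 0.23], 'orientation': [-0.001, 0.992, 0.126, -0.0], 'contact_force': [-0.349, -0.876, -0.148], 'moment': [-0.021, 0.075, -0.016], 'opening': 1.001} 0.0187
side 54.34842181848065 326.6809968018984 201.31935234262383 [ 0.31889233 -0.44225466  0.51109643] [-0.42006288  0.87824567 -0.21017768  0.0897611 ] dict_keys(['image', 'depth', 'fov_y', 'cx', 'cy', 'eye', 'orientation']) 0.9959453125
top 50.61432712866871 324.99357470469 194.6155865276207 [0.39368231 0.01444373 0.9193611 ] [-0.05499958  0.70620949 -0.70320222  0.06123591] dict_keys(['image', 'depth', 'fov_y', 'cx', 'cy', 'eye', 'orientation']) 0.9957421875
```

View pics/side0.png

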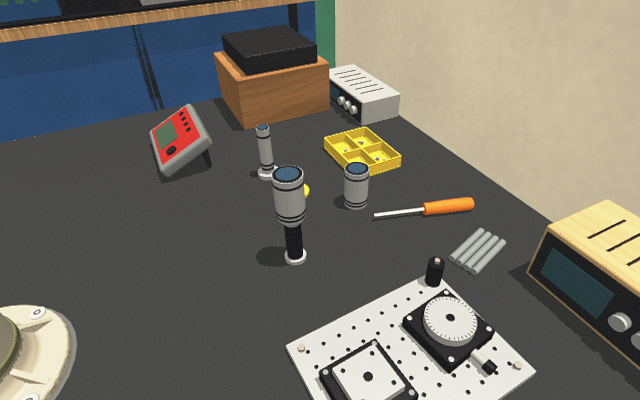

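View pics/top0.png

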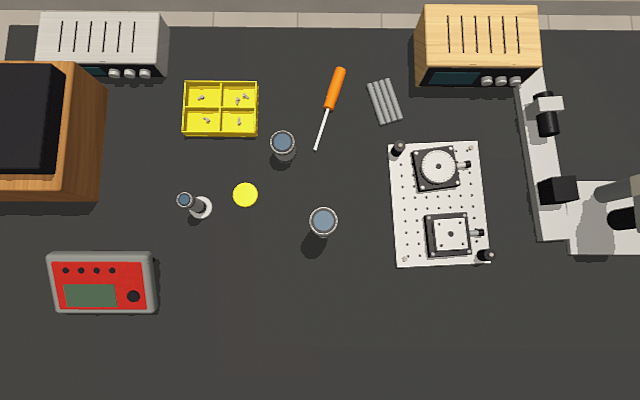

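The side view shows the tall lens with its barrel at about (290,195), the short lens at (356,185), the slim tube at (264,150) and the round stage at (450,318). In the top view the tall lens is at (323,221), the round stage at (438,167), the square twin at (451,234), the short lens at (282,142) and the tube at (184,200).

```bash
cat > h.py <<'E'
import numpy as np,cv2
from scipy.spatial.transform import Rotation as R
from scipy.optimize import least_squares
def rot(d): q=d["orientation"]; return R.from_quat([q[1],q[2],q[3],q[0]]).as_matrix()
def f(d): return 200/np.tan(np.radians(float(d["fov_y"]))/2)
def cloud(d):
    v,u=np.mgrid[:400,:640]; z=d["depth"]; F=f(d)
    P=np.stack([(u-d["cx"])/F*z,(v-d["cy"])/F*z,z],-1)
    return P@rot(d).T+d["eye"]
def ray(d,u,v,z):
    r=rot(d)@np.array([(u-d["cx"])/f(d),(v-d["cy"])/f(d),1]); e=np.array(d["eye"])
    return e+r*(z-e[2])/r[2]
def circ(p,r):
    c0=p.mean(0)
    return least_squares(lambda c:np.hypot(*(p-c).T)-r,c0,loss='soft_l1',f_scale=.002).x
def proj(d,p):
    c=rot(d).T@(np.array(p)-d["eye"]);return c[:2]/c[2]*f(d)+[d["cx"],d["cy"]]
E
python3 - <<'E'
from h import *
T=dict(np.load("top0.npz"));S=dict(np.load("side0.npz"))
CT,CS=cloud(T),cloud(S)
print("bench z",CT[330,300],CS[230,150])
def at(n,d,u,v,z):print(n,ray(d,u,v,z).round(4))
at("tall",T,323,221,.18);at("tall side",S,288,173,.18)
at("stage",T,438,167,.048);at("stage side",S,450,318,.048)
at("short",T,282,142,.085);at("short side",S,357,169,.085);at("tube",T,184,200,.12);at("tube s",S,262,127,.12)
c=ray(T,323,221,.18)
for n,C in (("T",CT),("S",CS)):
    m=(np.hypot(C[...,0]-c[0],C[...,1]-c[1])<.04)
    for a,b in((.11,.17),(.172,.19),(.02,.08)):
        p=C[m&(C[...,2]>a)&(C[...,2]<b)]
        if len(p)>20: print(n,a,len(p),p.mean(0).round(4),circ(p[:,:2],.014 if b<.1 else .024).round(4))
# stage: top disc pixels by depth
s=ray(T,438,167,.048)
for n,C in (("T",CT),("S",CS)):
    m=(np.hypot(C[...,0]-s[0],C[...,1]-s[1])<.05)&(C[...,2]>.043)&(C[...,2]<.053)
    p=C[m]; 
    mm=cv2.morphologyEx(m.astype(np.uint8),cv2.MORPH_OPEN,np.ones((5,5)))
    k,_=cv2.findContours(mm,0,1);k=max(k,key=cv2.contourArea)
    e=cv2.fitEllipse(k);print(n,e,ray(S if n=="S" else T,*e[0],.048).round(4),len(p),p.mean(0).round(4))
E
```

```text
bench z [ 0.25887988  0.05791808 -0.00172561] [ 0.2483602   0.20681903 -0.00139286]
tall [0.4696 0.0114 0.18  ]
tall side [0.4731 0.0115 0.18  ]
stage [ 0.5989 -0.232   0.048 ]
stage side [ 0.6011 -0.2334  0.048 ]
short [0.6406 0.0954 0.085 ]
short side [0.6401 0.0917 0.085 ]
tube [0.5147 0.2763 0.12  ]
tube s [0.5158 0.2753 0.12  ]
T 0.11 45 [0.4503 0.0136 0.1364] [0.4711 0.0123]
T 0.172 590 [0.4707 0.0122 0.181 ] [0.4731 0.0122]
S 0.11 958 [ 0.4647 -0.0064  0.141 ] [0.4708 0.0117]
S 0.172 598 [0.4688 0.0065 0.179 ] [0.4712 0.0128]
S 0.02 425 [0.4673 0.001  0.0509] [0.4707 0.0115]
T ((437.316650390625, 165.9895782470703), (31.615875244140625, 32.535789489746094), 105.17727661132812) [ 0.601  -0.2306  0.048 ] 854 [ 0.6012 -0.2308  0.0477]
S ((449.68389892578125, 319.2674560546875), (41.67060089111328, 54.49281311035156), 116.44861602783203) [ 0.5994 -0.2348  0.048 ] 1861 [ 0.6002 -0.234   0.0471]
```

```bash
python3 - <<'E'
from h import *
from workcell import env
T=dict(np.load("top0.npz"));C=cloud(T)
for u,v in ((540,110),(548,120),(560,190),(620,195),(550,220),(600,240),(525,90),(630,220)):print(u,v,C[v,u].round(3))
w=env.snapshot("wrist");cv2.imwrite("pics/w0.png",w["image"][:,:,::-1])
q=env.read_state()["orientation"];print(R.from_quat([q[1],q[2],q[3],q[0]]).as_matrix().round(3))
E
```

```text
540 110 [ 0.713 -0.44   0.083]
548 120 [ 0.694 -0.458  0.078]
560 190 [ 0.544 -0.465  0.087]
620 195 [ 0.535 -0.587  0.084]
550 220 [ 0.49  -0.473  0.026]
600 240 [ 0.449 -0.585  0.011]
525 90 [ 0.782 -0.441  0.027]
630 220 [ 0.481 -0.578  0.116]
[[ 0.968  0.249 -0.   ]
 [ 0.249 -0.968  0.001]
 [-0.    -0.001 -1.   ]]
```

View pics/w0.png

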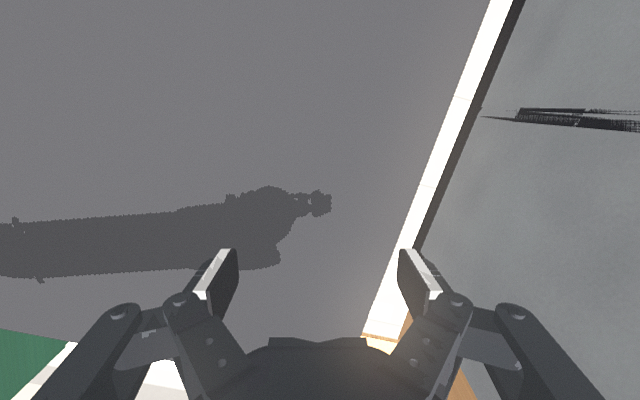

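The surroundings are below 0.12 m. I'll go along an arc at z≈0.26 with the yaw unchanged.

Request:
{"name": "play_rows", "arguments": {"steps": [[20,-16,-10,0],[55,-45,-20,0],[95,-77,-30,0],[135,-109,-30,0],[172,-139,-30,0]], "claw": 1}}

```text
time_s: 0.65
eef_pos: [0.288, -0.4269, 0.2615]
orientation: [0.0, 0.992, 0.125, 0.0]
contact_force: [0.4, -0.9, 0.4]
opening: 0.997
```

Request:
{"name": "play_rows", "arguments": {"steps": [[38,-30,0,0],[76,-60,0,0],[112,-90,0,0],[145,-118,0,0],[172,-139,0,0]]}}

```text
time_s: 1.15
eef_pos: [0.4202, -0.2483, 0.2613]
orientation: [-0.0, 0.992, 0.127, 0.0]
contact_force: [0.7, 0.1, 0.1]
opening: 0.996
```

```bash
cat > go.py <<'E'
from h import *
from workcell import env
import sys
def go(p):
    s=env.read_state();q=s["orientation"];M=R.from_quat([q[1],q[2],q[3],q[0]]).as_matrix()
    print("t",round(s["time_s"],2),"at",np.round(s["eef_pos"],4),"open",round(s["opening"],3),"F",np.round(s["contact_force"],1),"zax",M[:,2].round(3),"x",M[:,0].round(3))
    print("tool mm",(M.T@(np.array(p)-s["eef_pos"])*1000).round(1))
if __name__=="__main__": go([float(a) for a in sys.argv[1:4]])
E
python3 go.py .471 .012 .26
```

```text
t 1.15 at [ 0.4202 -0.2483  0.2613] open 0.996 F [0.7 0.1 0.1] zax [ 0.  0. -1.] x [0.968 0.252 0.   ]
tool mm [ 114.6 -239.1    1.4]
```

Request:
{"name": "play_rows", "arguments": {"steps": [[12,-25,0,0],[30,-64,0,0],[50,-105,0,0],[68,-142,0,0],[80,-168,0,0]]}}

```text
time_s: 1.65
eef_pos: [0.4548, -0.0652, 0.2614]
orientation: [-0.0, 0.992, 0.127, 0.0]
contact_force: [0.6, -0.1, -0.1]
opening: 0.997
```

Request:
{"name": "play_rows", "arguments": {"steps": [[12,-25,0,0],[24,-50,0,0],[31,-65,0,0],[35,-71,0,0],[35,-71,0,0]]}}

```text
time_s: 2.15
eef_pos: [0.4709, 0.0095, 0.2612]
orientation: [-0.0, 0.992, 0.126, -0.0]
contact_force: [0.3, -0.2, 0.2]
opening: 0.998
```

```bash
python3 go.py .471 .012 .26;python3 - <<'E'
from h import *
from workcell import env
for n in ["wrist","top","side"]:
    d=env.snapshot(n);cv2.imwrite(f"pics/{n}1.png",d["image"][:,:,::-1]);C=cloud(d)
    m=(np.hypot(C[...,0]-.471,C[...,1]-.012)<.035)
    for a,b in((.11,.17),(.172,.19)):
        p=C[m&(C[...,2]>a)&(C[...,2]<b)]
        if len(p)>20: print(n,a,len(p),p.mean(0).round(4),circ(p[:,:2],.024).round(4))
E
```

```text
t 2.15 at [0.4709 0.0095 0.2612] open 0.998 F [ 0.3 -0.2  0.2] zax [-0.  0. -1.] x [ 0.968  0.251 -0.   ]
tool mm [ 0.7 -2.3  1.2]
wrist 0.11 518 [0.4924 0.0147 0.1425] [0.4726 0.0096]
wrist 0.172 2415 [0.4743 0.0101 0.1808] [0.4694 0.0093]
side 0.11 947 [ 0.4648 -0.0065  0.141 ] [0.4707 0.0118]
side 0.172 596 [0.4688 0.0065 0.179 ] [0.4712 0.0126]
```

View pics/wrist1.png

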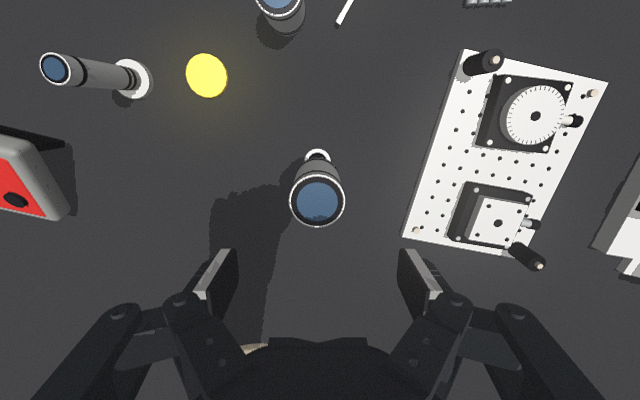

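View pics/side1.png

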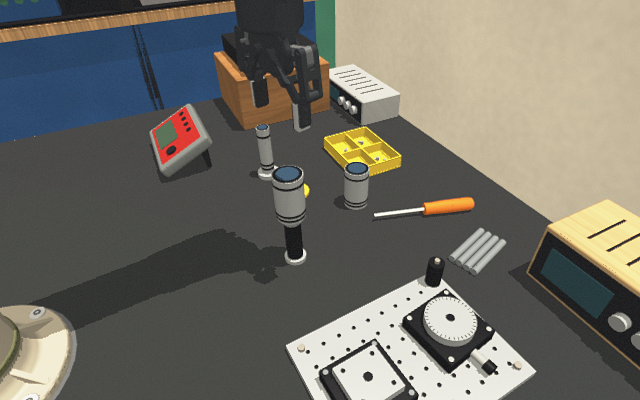

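The wrist view has the lens at (317,200), midway between the fingers, which are at 228 and 408. The grasp is centred, so I descend.

Request:
{"name": "play_rows", "arguments": {"steps": [[0,-1,15,0],[0,-1,35,0],[0,-1,50,0],[0,-1,60,0],[0,-1,60,0]]}}

```text
time_s: 2.8
eef_pos: [0.4698, 0.009, 0.2001]
orientation: [-0.0, 0.992, 0.125, -0.001]
contact_force: [-0.0, -0.2, -0.1]
opening: 1.002
```

```bash
python3 go.py .471 .0108 .121;python3 - <<'E'
from h import *
from workcell import env
for n in ["wrist","side"]:
    d=env.snapshot(n);cv2.imwrite(f"pics/{n}2.png",d["image"][:,:,::-1])
E
```

```text
t 2.8 at [0.4698 0.009  0.2001] open 1.002 F [-0.  -0.2 -0.1] zax [-0.002  0.    -1.   ] x [ 0.969  0.248 -0.002]
tool mm [ 1.8 -1.4 79.1]
```

View pics/wrist2.png

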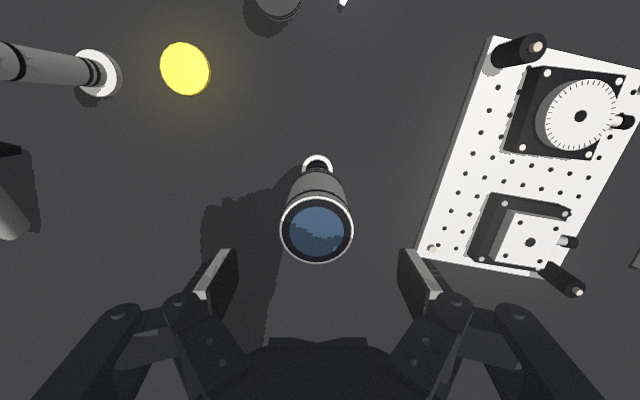

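View pics/side2.png

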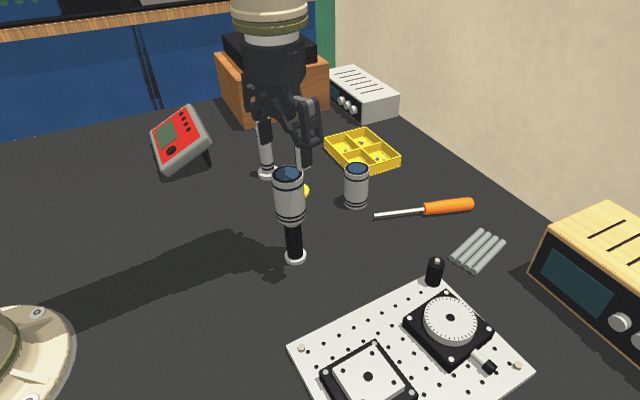

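```bash
python3 - <<'E'
from h import *
from workcell import env
d=env.snapshot("side")
for z in (.2,.18):print(z,proj(d,[.4698,.009,z]).round(),proj(d,[.4698+.0125,.009-.048,z]).round(),proj(d,[.4698-.0125,.009+.048,z]).round())
C=cloud(d)
for u,v in((305,160),(302,145),(310,130),(265,135),(262,150),(290,175),(290,200),(265,120)):print(u,v,C[v,u].round(3))
d=env.snapshot("wrist");print(d["eye"],d["orientation"]);C=cloud(d)
for u,v in((232,255),(403,255),(215,275),(425,280),(317,230)):print(u,v,C[v,u].round(3))
E
```

```text
0.2 [285. 163.] [307. 178.] [266. 150.]
0.18 [287. 174.] [308. 190.] [268. 161.]
305 160 [ 0.478 -0.046  0.234]
302 145 [ 0.476 -0.046  0.257]
310 130 [ 0.492 -0.035  0.269]
265 135 [0.457 0.052 0.228]
262 150 [0.507 0.267 0.071]
290 175 [0.474 0.006 0.18 ]
290 200 [ 0.464 -0.011  0.148]
265 120 [0.461 0.053 0.251]
[0.54912409 0.0292968  0.34500592] [ 0.12588886  0.78026317 -0.60495431 -0.09680733]
232 255 [0.47  0.052 0.224]
403 255 [ 0.491 -0.03   0.223]
215 275 [0.47  0.054 0.242]
425 280 [ 0.493 -0.031  0.247]
317 230 [0.475 0.01  0.183]
```

Request:
{"name": "play_rows", "arguments": {"steps": [[1,-1,15,0],[1,-1,35,0],[1,-1,55,0],[1,-1,70,0],[1,-1,79,0]]}}

```text
time_s: 3.5
eef_pos: [0.4712, 0.0111, 0.1218]
orientation: [-0.0, 0.992, 0.126, -0.0]
contact_force: [-0.1, -0.2, -0.4]
opening: 0.996
```

Request:
{"name": "play_rows", "arguments": {"steps": [[0,0,0,0],[0,0,0,0],[0,0,0,0],[0,0,0,0],[0,0,0,0]], "claw": 0.3}}

```text
time_s: 4.0
eef_pos: [0.4717, 0.0112, 0.1229]
orientation: [0.0, 0.992, 0.126, 0.0]
contact_force: [-0.3, 0.5, -0.5]
opening: 0.648
```

```bash
python3 go.py .471 .0108 .121;python3 - <<'E'
from h import *
from workcell import env
for n in ["wrist","side"]:
    d=env.snapshot(n);cv2.imwrite(f"pics/{n}3.png",d["image"][:,:,::-1])
    C=cloud(d)
    if n=="wrist":
        print(d["eye"])
E
```

```text
t 4.0 at [0.4717 0.0112 0.1229] open 0.648 F [-0.3  0.5 -0.5] zax [ 0.001 -0.    -1.   ] x [0.968 0.249 0.001]
tool mm [-0.7  0.2  1.9]
[0.54974014 0.03081605 0.26572742]
```

View pics/wrist3.png

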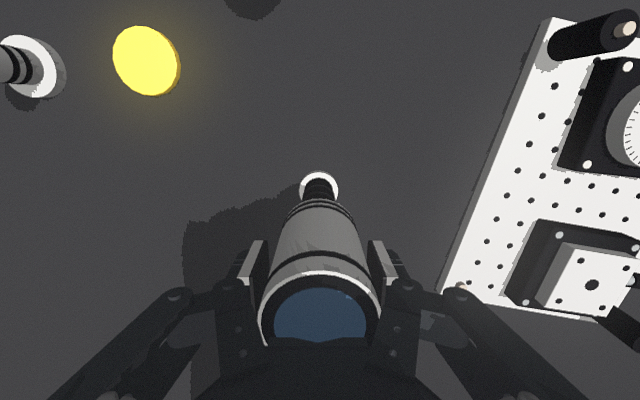

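View pics/side3.png

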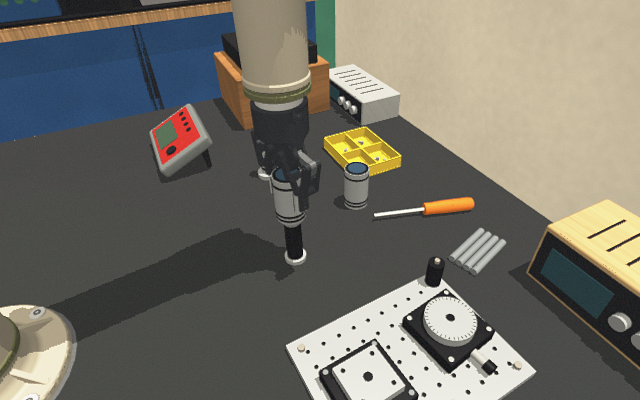

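The wrist view shows the barrel (edges 258 and 381) centred between the pads (about 258 and 378). I close now.

Request:
{"name": "play_rows", "arguments": {"steps": [[0,0,0,0],[0,0,0,0],[0,0,0,0],[0,0,0,0],[0,0,0,0]], "claw": -1}}

```text
time_s: 4.6
eef_pos: [0.4716, 0.0109, 0.1228]
orientation: [0.0, 0.992, 0.125, 0.0]
contact_force: [-0.4, -2.2, 6.7]
opening: 0.552
```

Request:
{"name": "play_rows", "arguments": {"steps": [[0,0,0,0],[0,0,0,0],[0,0,-3,0],[0,0,-6,0],[0,0,-10,0]]}}

```text
time_s: 5.1
eef_pos: [0.4707, 0.0113, 0.132]
orientation: [-0.0, 0.992, 0.126, -0.001]
contact_force: [0.4, -0.1, -4.4]
opening: 0.552
```

```bash
python3 go.py .471 .0108 .131;python3 - <<'E'
from h import *
from workcell import env
for n in ["wrist","side"]:
    d=env.snapshot(n);cv2.imwrite(f"pics/{n}4.png",d["image"][:,:,::-1])
E
```

```text
t 5.1 at [0.4707 0.0113 0.132 ] open 0.552 F [ 0.4 -0.1 -4.4] zax [-0.001  0.    -1.   ] x [ 0.968  0.249 -0.001]
tool mm [0.2 0.6 1. ]
```

View pics/wrist4.png

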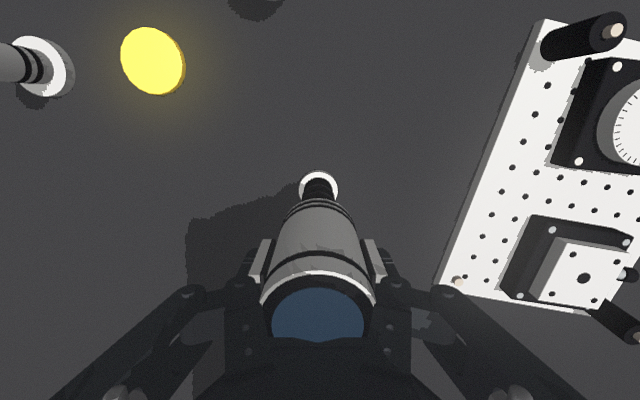

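View pics/side4.png

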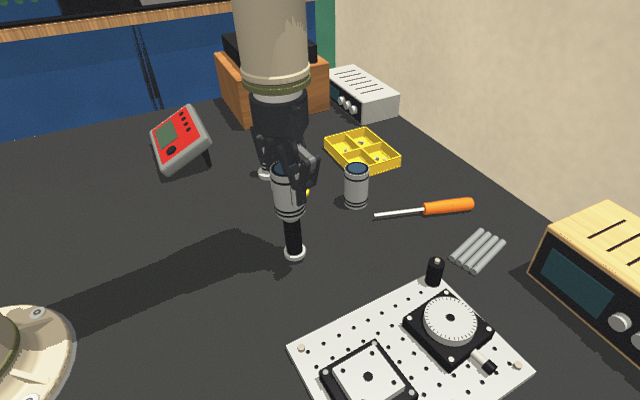

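The lens is held (opening 0.552, 4.4 N weight) and looks upright. I lift it gently.

Request:
{"name": "play_rows", "arguments": {"steps": [[0,0,-8,0],[0,0,-20,0],[0,0,-34,0],[0,0,-44,0],[0,0,-50,0]]}}

```text
time_s: 5.7
eef_pos: [0.4719, 0.0113, 0.1839]
orientation: [0.0, 0.992, 0.126, 0.001]
contact_force: [-0.4, 1.0, -4.0]
opening: 0.546
```

Request:
{"name": "play_rows", "arguments": {"steps": [[0,0,-8,0],[0,0,-18,0],[0,0,-28,0],[0,0,-36,0],[0,0,-40,0]]}}

```text
time_s: 6.2
eef_pos: [0.4717, 0.0112, 0.2234]
orientation: [0.0, 0.992, 0.126, 0.001]
contact_force: [0.1, -0.4, -4.4]
opening: 0.55
```

```bash
python3 go.py .600 -.2325 .222;python3 - <<'E'
from h import *
from workcell import env
for n in ["side"]:
    d=env.snapshot(n);cv2.imwrite(f"pics/{n}5.png",d["image"][:,:,::-1])
E
```

```text
t 6.2 at [0.4717 0.0112 0.2234] open 0.55 F [ 0.1 -0.4 -4.4] zax [ 0.001  0.    -1.   ] x [0.968 0.249 0.001]
tool mm [ 63.5 268.    1.6]
```

View pics/side5.png

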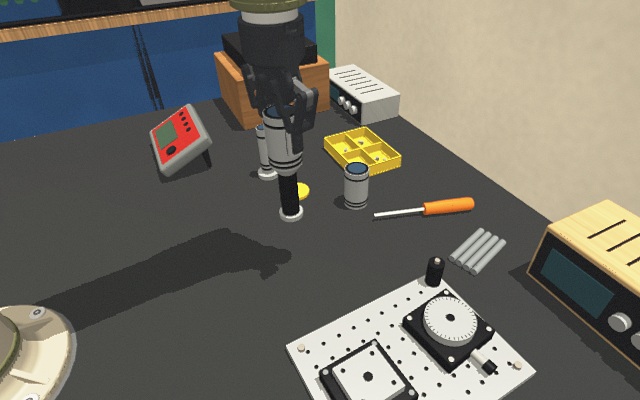

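The lens is upright with its foot at about (290,213), clear of everything. I carry it slowly.

Request:
{"name": "play_rows", "arguments": {"steps": [[1,5,0,0],[4,16,0,0],[8,33,0,0],[13,53,0,0],[18,74,0,0]]}}

```text
time_s: 6.75
eef_pos: [0.508, -0.0585, 0.222]
orientation: [0.0, 0.992, 0.125, -0.0]
contact_force: [0.7, 1.1, -4.2]
opening: 0.548
```

Request:
{"name": "play_rows", "arguments": {"steps": [[5,22,0,0],[10,44,0,0],[15,66,0,0],[20,88,0,0],[25,108,0,0]]}}

```text
time_s: 7.25
eef_pos: [0.5588, -0.1579, 0.2215]
orientation: [0.0, 0.992, 0.124, -0.0]
contact_force: [-0.2, 0.2, -4.3]
opening: 0.549
```

Request:
{"name": "play_rows", "arguments": {"steps": [[5,20,0,0],[9,38,0,0],[13,54,0,0],[17,67,0,0],[19,76,0,0]]}}

```text
time_s: 7.75
eef_pos: [0.5957, -0.2265, 0.2211]
orientation: [0.0, 0.992, 0.124, -0.001]
contact_force: [-0.1, -0.7, -4.8]
opening: 0.552
```

Request:
{"name": "play_rows", "arguments": {"steps": [[1,5,0,0],[2,8,0,0],[2,10,0,0],[2,10,0,0],[2,10,0,0]]}}

```text
time_s: 8.25
eef_pos: [0.6001, -0.2319, 0.2226]
orientation: [-0.0, 0.992, 0.126, 0.0]
contact_force: [0.3, -0.2, -2.9]
opening: 0.554
```

```bash
python3 go.py .600 -.2325 .222;python3 - <<'E'
from h import *
from workcell import env
for n in ["side","top","wrist"]:
    d=env.snapshot(n);cv2.imwrite(f"pics/{n}6.png",d["image"][:,:,::-1]);np.savez(n+"6.npz",**d)
E
```

```text
t 8.25 at [ 0.6001 -0.2319  0.2226] open 0.554 F [ 0.3 -0.2 -2.9] zax [ 0.  0. -1.] x [0.968 0.25  0.   ]
tool mm [-0.2  0.5  0.6]
```

View pics/side6.png

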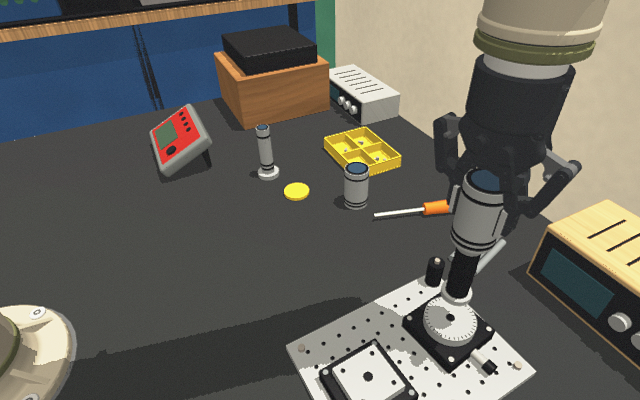

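View pics/wrist6.png

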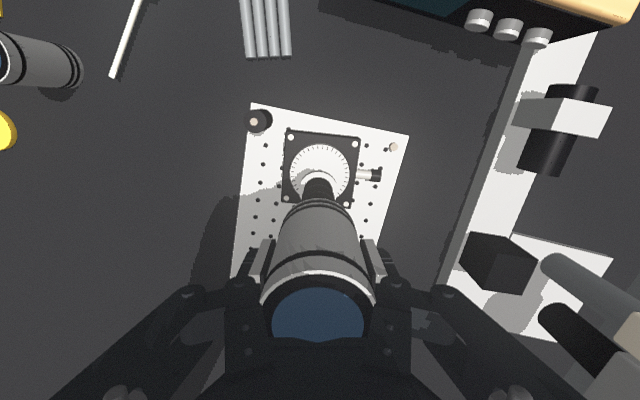

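```bash
python3 - <<'E'
from h import *
d=dict(np.load("side6.npz"))
for z in (.28,.2,.1,.185,.048): print(z,proj(d,[.600,-.232,z]).round(1))
C=cloud(d);v,u=np.mgrid[:400,:640]
m=np.hypot(C[...,0]-.6,C[...,1]+.232)<.03
for a,b,r in((.105,.11,.019),(.115,.145,.014),(.145,.175,.014),(.205,.22,.024),(.22,.24,.024)):
    p=C[m&(C[...,2]>a)&(C[...,2]<b)&(v>200)]
    if len(p)>10:print(a,len(p),circ(p[:,:2],r).round(4),p[:,2].min().round(4))
w=dict(np.load("wrist6.npz"));C=cloud(w);v,u=np.mgrid[:400,:640]
hsv=0
m=(np.hypot(C[...,0]-.6,C[...,1]+.232)<.05)&(abs(C[...,2]-.048)<.005)
p=C[m];print("stage from wrist",len(p),p.mean(0).round(4),p.min(0).round(4),p.max(0).round(4),proj(w,[.6,-.2325,.048]))
E
```

```text
0.28 [490.4 180.4]
0.2 [472.9 238. ]
0.1 [455.9 293.8]
0.185 [470.  247.4]
0.048 [448.7 317.5]
0.105 237 [ 0.6024 -0.2286] 0.105
0.115 392 [ 0.5998 -0.2306] 0.1151
0.145 453 [ 0.5997 -0.2306] 0.1451
0.205 480 [ 0.5998 -0.2304] 0.2051
0.22 720 [ 0.5998 -0.2308] 0.22
stage from wrist 1721 [ 0.6141 -0.2324  0.0482] [ 0.5747 -0.2692  0.0431] [ 0.6384 -0.1997  0.0508] [317.04548191 176.21945998]
```

The lens axis is vertical: every slice in the side view gives (0.600,-0.2306). Side and wrist put the stage at y≈-0.2345, top at -0.2306, so I shift 2 mm and lower.

Request:
{"name": "play_rows", "arguments": {"steps": [[0,2,5,0],[0,2,15,0],[0,2,27,0],[0,2,37,0],[0,2,43,0]]}}

```text
time_s: 8.9
eef_pos: [0.5998, -0.2341, 0.1772]
orientation: [-0.001, 0.992, 0.126, -0.001]
contact_force: [-0.0, -0.2, -4.3]
opening: 0.548
```

Request:
{"name": "play_rows", "arguments": {"steps": [[0,0,1,0],[0,0,2,0],[0,0,3,0],[0,0,4,0],[0,0,4,0]]}}

```text
time_s: 9.4
eef_pos: [0.6007, -0.2344, 0.1755]
orientation: [0.0, 0.992, 0.126, 0.0]
contact_force: [-0.3, 1.0, -3.9]
opening: 0.552
```

```bash
python3 go.py .600 -.2340 .171;python3 - <<'E'
from h import *
from workcell import env
for n in ["side"]:
    d=env.snapshot(n);cv2.imwrite(f"pics/{n}7.png",cv2.resize(d["image"][200:,320:,::-1],None,fx=2,fy=2))
C=cloud(d);v,u=np.mgrid[:400,:640]
m=np.hypot(C[...,0]-.6,C[...,1]+.234)<.03
for a,b,r in((.07,.09,.014),(.09,.12,.014),(.155,.18,.024)):
    p=C[m&(C[...,2]>a)&(C[...,2]<b)&(v>220)]
    if len(p)>10:print(a,len(p),circ(p[:,:2],r).round(4))
E
```

```text
t 9.4 at [ 0.6007 -0.2344  0.1755] open 0.552 F [-0.3  1.  -3.9] zax [ 0. -0. -1.] x [0.968 0.249 0.   ]
tool mm [-0.6 -0.5  4.5]
0.07 222 [ 0.6003 -0.2332]
0.09 361 [ 0.6003 -0.2331]
0.155 630 [ 0.6003 -0.2329]
```

View pics/side7.png

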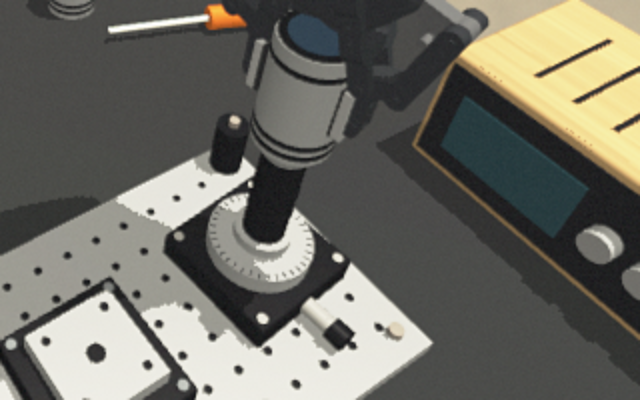

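The foot is centred on the dial, at about (266,240) in the crop, and still slightly above it. I lower in small steps.

Request:
{"name": "play_rows", "arguments": {"steps": [[0,0,0.7,0],[0,0,1.4,0],[0,0,2,0],[0,0,2,0],[0,0,2,0]]}}

```text
time_s: 9.95
eef_pos: [0.6006, -0.2343, 0.1733]
orientation: [-0.0, 0.992, 0.126, -0.0]
contact_force: [-0.1, 0.5, -4.2]
opening: 0.55
```

Request:
{"name": "play_rows", "arguments": {"steps": [[0,0,0.5,0],[0,0,1,0],[0,0,1,0],[0,0,1,0],[0,0,1,0]]}}

```text
time_s: 10.45
eef_pos: [0.6006, -0.2343, 0.1723]
orientation: [-0.0, 0.992, 0.126, -0.0]
contact_force: [0.3, 0.5, -4.5]
opening: 0.549
```

Request:
{"name": "play_rows", "arguments": {"steps": [[0,0,0.5,0],[0,0,1,0],[0,0,1,0],[0,0,1,0],[0,0,1,0]]}}

```text
time_s: 10.95
eef_pos: [0.6006, -0.2343, 0.1713]
orientation: [-0.0, 0.992, 0.126, 0.0]
contact_force: [0.4, -0.9, -4.4]
opening: 0.55
```

Request:
{"name": "play_rows", "arguments": {"steps": [[0,0,0.4,0],[0,0,0.7,0],[0,0,0.7,0],[0,0,0.7,0],[0,0,0.7,0]]}}

```text
time_s: 11.45
eef_pos: [0.6007, -0.2343, 0.1709]
orientation: [0.0, 0.992, 0.126, 0.0]
contact_force: [-0.7, 0.0, -0.4]
opening: 0.546
```

Contact: the weight is off (−4.4 → −0.4 N). I press a touch more, then check before opening.

Request:
{"name": "play_rows", "arguments": {"steps": [[0,0,0.2,0],[0,0,0.2,0],[0,0,0.2,0],[0,0,0.2,0],[0,0,0.2,0]]}}

```text
time_s: 11.95
eef_pos: [0.6008, -0.2343, 0.1709]
orientation: [0.0, 0.992, 0.126, 0.0]
contact_force: [-1.0, 1.4, 4.5]
opening: 0.549
```

```bash
python3 go.py .600 -.2340 .171;python3 - <<'E'
from h import *
from workcell import env
d=env.snapshot("side");cv2.imwrite(f"pics/side8.png",cv2.resize(d["image"][200:,320:,::-1],None,fx=2,fy=2))
C=cloud(d);v,u=np.mgrid[:400,:640]
m=np.hypot(C[...,0]-.6,C[...,1]+.234)<.03
for a,b,r in((.07,.09,.014),(.09,.12,.014),(.155,.18,.024)):
    p=C[m&(C[...,2]>a)&(C[...,2]<b)&(v>220)]
    if len(p)>10:print(a,len(p),circ(p[:,:2],r).round(4))
E
```

```text
t 11.95 at [ 0.6008 -0.2343  0.1709] open 0.549 F [-1.   1.4  4.5] zax [ 0.001 -0.    -1.   ] x [0.968 0.249 0.001]
tool mm [-0.7 -0.5 -0.1]
0.07 226 [ 0.6003 -0.2331]
0.09 360 [ 0.6003 -0.2331]
0.155 643 [ 0.6004 -0.2329]
```

View pics/side8.png

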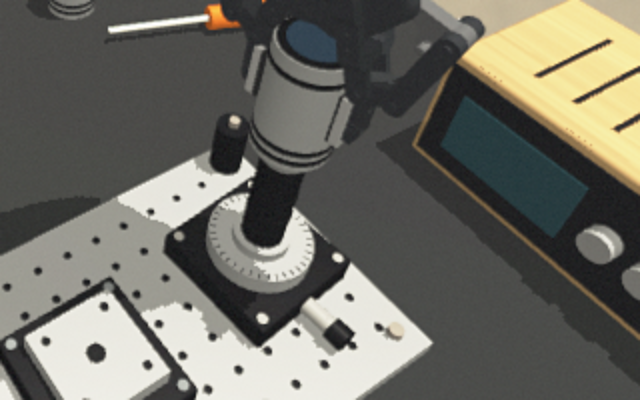

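The foot is seated upright in the middle of the dial. I open gradually, so that any uneven release stays small.

Request:
{"name": "play_rows", "arguments": {"steps": [[0,0,0,0],[0,0,0,0],[0,0,0,0],[0,0,0,0],[0,0,0,0]], "claw": 0.2}}

```text
time_s: 12.5
eef_pos: [0.6006, -0.2344, 0.1703]
orientation: [-0.0, 0.992, 0.126, -0.0]
contact_force: [0.4, 1.2, 0.3]
opening: 0.596
```

```bash
python3 go.py .600 -.2340 .171;python3 - <<'E'
from h import *
from workcell import env
d=env.snapshot("side")
C=cloud(d);v,u=np.mgrid[:400,:640]
m=np.hypot(C[...,0]-.6,C[...,1]+.234)<.03
for a,b,r in((.07,.09,.014),(.09,.12,.014),(.155,.18,.024)):
    p=C[m&(C[...,2]>a)&(C[...,2]<b)&(v>220)]
    if len(p)>10:print(a,len(p),circ(p[:,:2],r).round(4))
d=env.snapshot("wrist");cv2.imwrite("pics/wrist9.png",d["image"][:,:,::-1])
E
```

```text
t 12.5 at [ 0.6006 -0.2344  0.1703] open 0.596 F [0.4 1.2 0.3] zax [-0.  0. -1.] x [ 0.968  0.249 -0.   ]
tool mm [-0.5 -0.5 -0.7]
0.07 221 [ 0.6005 -0.2332]
0.09 363 [ 0.6005 -0.2331]
0.155 653 [ 0.6007 -0.2329]
```

View pics/wrist9.png

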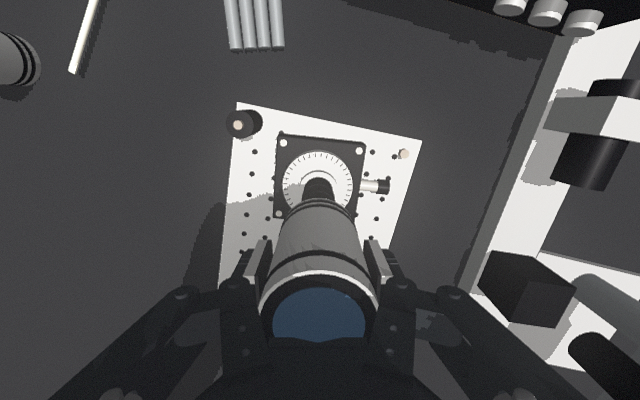

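The lens stands upright, centred on the dial, with the pads just off it. I open fully and rise straight up.

Request:
{"name": "play_rows", "arguments": {"steps": [[0,0,0,0],[0,0,0,0],[0,0,0,0],[0,0,0,0],[0,0,0,0]], "claw": 1}}

```text
time_s: 13.1
eef_pos: [0.6006, -0.2344, 0.1704]
orientation: [-0.0, 0.992, 0.126, 0.0]
contact_force: [-0.6, 0.9, -0.1]
opening: 1.001
```

Request:
{"name": "play_rows", "arguments": {"steps": [[0,0,-5,0],[0,0,-15,0],[0,0,-30,0],[0,0,-45,0],[0,0,-60,0]]}}

```text
time_s: 13.6
eef_pos: [0.6009, -0.2344, 0.2327]
orientation: [0.0, 0.992, 0.126, 0.001]
contact_force: [-0.3, -0.1, 0.3]
opening: 1.0
```

Request:
{"name": "play_rows", "arguments": {"steps": [[0,0,-15,0],[0,0,-30,0],[0,0,-45,0],[0,0,-55,0],[0,0,-60,0]]}}

```text
time_s: 14.1
eef_pos: [0.6011, -0.2344, 0.2926]
orientation: [0.001, 0.992, 0.126, 0.001]
contact_force: [0.8, -0.2, 0.7]
opening: 0.999
```

Request:
{"name": "play_rows", "arguments": {"steps": [[0,0,0,0],[0,0,0,0],[0,0,0,0],[0,0,0,0],[0,0,0,0]]}}

```text
time_s: 14.6
eef_pos: [0.6004, -0.2343, 0.29]
orientation: [-0.0, 0.992, 0.126, -0.0]
contact_force: [0.1, 0.5, 0.7]
opening: 0.998
```

```bash
python3 go.py .600 -.2340 .171;python3 - <<'E'
from h import *
from workcell import env
d=env.snapshot("side");cv2.imwrite("pics/side10.png",d["image"][:,:,::-1])
C=cloud(d);v,u=np.mgrid[:400,:640]
m=np.hypot(C[...,0]-.6,C[...,1]+.234)<.03
for a,b,r in((.07,.09,.014),(.09,.12,.014),(.155,.18,.024),(.19,.22,.024)):
    p=C[m&(C[...,2]>a)&(C[...,2]<b)&(v>150)]
    if len(p)>10:print(a,len(p),circ(p[:,:2],r).round(4),p[:,2].max())
E
```

```text
t 14.6 at [ 0.6004 -0.2343  0.29  ] open 0.998 F [0.1 0.5 0.7] zax [-0.001  0.    -1.   ] x [ 0.968  0.249 -0.001]
tool mm [ -0.3  -0.4 119. ]
0.07 226 [ 0.6005 -0.2332] 0.08996952945585762
0.09 359 [ 0.6006 -0.2331] 0.11978543485145099
0.155 660 [ 0.6007 -0.233 ] 0.17998034497951676
0.19 923 [ 0.6008 -0.233 ] 0.21992369718887755
```

View pics/side10.png

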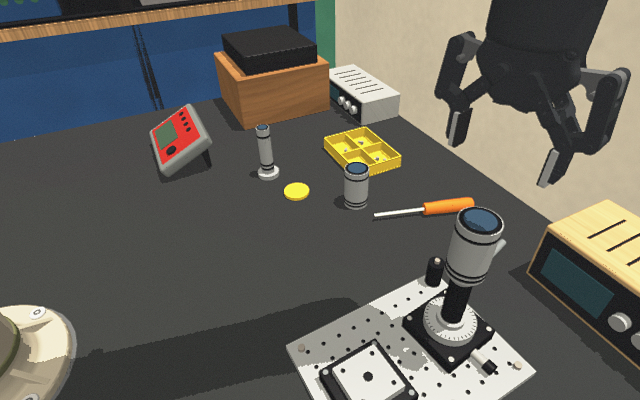

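The tall lens stands on the round stage (foot at about (452,322)). The short lens (356,185) and the tube (265,150) are still standing, and the gripper is clear.

```bash
python3 -c "
from workcell import env
print(env.close_job())"
```

```text
the job is handed in; nothing more can be done
None
```

I put the tall lens on the round stage and handed the job in at about 14.6 s; no verdict was reported. I gripped it by the barrel, carried it upright and lowered it until the wrist force showed contact. Then I opened in two steps and backed straight up.

**Last checks:**
- **Position:** depth fits put the lens axis at (0.6005, -0.2332), within about 3 mm of the stage centre from any one view.
- **Tilt:** the axis fits at different heights agree within 0.3 mm, so the tilt is well under 1°.
- **Surroundings:** the gripper is clear of the lens. The short lens and the slim tube are still standing.

**Disagreement:** the top camera put the stage centre about 4 mm in y from the side and wrist views. I aimed between them, nearer the side and wrist value, well inside the 16 mm tolerance.

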